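# Feed one screw cap and leave the feeder's slide latched at mid position

## Robot

A 7-joint arm with a two-finger parallel gripper is mounted at the origin on a cart in front of the work surface, level with it; the furniture and walls round the work are solid. World frame = base frame: x ahead of the robot, y to its left, z up, the work surface at z = 0. Lengths are in m, angles in rad, forces in N, time in s.
With the tool pointing down it reaches from about 0.35 to 0.9 m from the base axis. Payload 8.1 kg.
Tool frame: the origin (TCP) lies at the very end of the fingers, on their centre line; the grasp point (between the pads) lies 19 mm behind it (arm.grasp_offset is the distance from the TCP to the grasp point, in m); z points along the fingers, y is the direction in which the jaws open and shut (so a half turn about z gives the same grasp; the last joint's range is limited). The gripper opens to 92 mm and grips with 3 to 60 N. Pads are 19 mm wide; open, the fingers measure 130 mm over their backs; the gripper's body (75 mm by 190 mm) begins 47 mm behind the grasp point.
Start: joints at [1.189, 0.434, 0.025, 1.573, -0.012, 1.134, -0.075], TCP at [0.172, -0.601, 0.227] pointing down, gripper open.
Joint ranges: [-2.62, 2.62], [-0.44, 2.09], [-1.27, 1.32], [0.08, 2.57], [-1.32, 4.46], [0.12, 2], [-2.74, 2.74]. Speed limits (rad/s): [2.22, 2.22, 3.01, 3.01, 3.14, 3.14, 3.14].

## Interface

Orientations are given as a rotation vector (axis times angle).
In Python, from cell import arm, eyes, workorder gives the robot as it stands.
- The arm moves only by the shell command python3 -m inch 'ROWS' [FORCE]. ROWS is JSON, a list that holds one entry, the list of rows, each a list of 5 numbers: the closure, from 0 (fully open) to 1 (shut), then the shift along the tool's x, y, z in mm, then the turn about the tool's z in degrees. A call has 1 to 12 rows; each row shifts and turns the pose as measured when the row begins, along the tool's axes as they then stand; what a row does not reach is not made up. A row lasts 1/10 s, in which the tool goes at most 50 mm and 8.59 degrees, less where a joint would pass 70% of its speed; a pose out of reach is approached as far as the arm can. A call with a gripper value outside its range is refused whole. The fingers move at their own pace and stop on an object; FORCE is the grip in N (left out, the last holds). Time passes only in rows, so rows that do not move let the fingers close. It gives the time, the measured TCP pose, the force and the opening at its end, in the units of the state.
- arm.observe(): the state, without advancing time (a new reading comes with each control period).
- eyes.get_image(name): name is "scene" or "top" or "wrist"; returns a dict with "frame" (384x512x3 uint8, blue, green, red), "intrinsics" (3x3 intrinsics, pixels), "rvec" (rotation vector, rad) and "tvec" (3), from world to camera coordinates, as OpenCV has them; the wrist camera has in their place "T_tool_cam" (4x4, takes a point from camera to tool coordinates, whose origin is the TCP and whose axes are the flange's). Camera axes: x right, y down, z forward; pixel columns grow to the right and rows downward; lengths in m; the calibration is good to about 2 mm. A picture is of the moment at which its call begins: read the wrist's pose just before it. There is no depth.
- workorder.sign_off(): hands the job in, once; it reports no verdict.
The state is a dict: "clock": time; "joints": joint angles; "dq": joint speeds; "joint_efforts": joint torques, N m; "position": TCP position; "ee_rot": TCP orientation; "force": force on the tool from outside, world axes, zero at the start; "ft_torque": the same for the moment, N m; "width": opening from 0.0 (shut) to 1.0 (fully open).
Only numpy, scipy, OpenCV 4.12 (cv2) and the standard library are available. Lean on these libraries where they do the work, as an engineer would, in place of code of your own. Each camera call takes 0.05 s, during which the arm holds its last target.

## Task

Of the two small cap feeders on the table, take the one that holds the black screw cap: push its spring slide fully home with the fingertips, pressing only on the front of its push plate, so that the cap is shifted out onto the pick-up pad, then let go so that the slide springs back and is caught by its stop pin at mid position. The pin has to drop by itself: touch neither it nor the cap, grasp and lift nothing (do not pinch or hook the push plate), and leave the other feeder, with the cork stopper, and the things standing around alone.

Things in the scene. Friction and masses are not known exactly. Their poses are not given: they have to be found in the camera images.
- cap_feeder: Fixed feeder that holds the screw cap, one of two alike (left or right varies). Base 185x80x12 mm, x -95 to 90 mm; origin on the table, z up, x = feed direction, away from the robot, yaw within 0.25. Along x: grey push plate in front, dark bearing (52 mm high), dark bridge with stop pin (x -45), white channel 37 mm wide with the black screw cap at x 0, open pick-up pad (x 35 to 80), low end lip. Highest part 86 mm.
- cap_push (a point): Centre of the front face of the slide's square grey push plate (46 x 46 mm, 11 mm thick with its dark rear shell); moves with the slide. The face looks to the feeder's -x; its centre is 55 mm above the table and, with the slide out, at x = -165 mm in the feeder's frame. Push it towards the feeder's +x; the space in front is free.
- cap_slide (a joint): Travel of the sprung slide along its feeder's x, m: 0 = out (rest), 0.060 = fully home on its end stop, about 0.032 = caught by the stop pin. Spring 3 N at 0 to 8 N at 0.060, damping 12 N s/m; the pin adds about 2 N from 0.010 to 0.030. Past 0.036 the pin has dropped behind a tooth: let go, the slide returns only to the pin; let go earlier, it returns to 0. Once caught it cannot be drawn back.
- cap_pin: Brass stop pin, 8 mm thick, with a black knob 18 mm across on the bridge of the feeder; it goes up and down by itself on a spring. Origin: its lower tip, 31 mm above the table when down (behind the tooth or at rest), up to 40 mm when it rides over the tooth.
- cap_back: Dark rear shell of the cap slide's push plate, 46 x 46 x 6 mm, fixed behind its 5 mm grey front; touching it means that the plate is pinched or hooked. Origin: centre of its front.
- cap: Black ribbed screw cap, 33 mm across, 19 mm high, loose, in the white channel of its feeder on the 12 mm thick base; the slide's nose stands about 3 mm behind it and shifts it about 57 mm along the feeder's +x in a full stroke. Origin: centre of its underside.
- stopper_feeder: Fixed feeder that holds the cork stopper, one of two alike (left or right varies). Base 185x80x12 mm, x -95 to 90 mm; origin on the table, z up, x = feed direction, away from the robot, yaw within 0.25. Along x: grey push plate in front, dark bearing (52 mm high), dark bridge with stop pin (x -45), white channel 37 mm wide with the cork stopper at x 0, open pick-up pad (x 35 to 80), low end lip. Highest part 86 mm.
- stopper_push (a point): Centre of the front face of the slide's square grey push plate (46 x 46 mm, 11 mm thick with its dark rear shell); moves with the slide. The face looks to the feeder's -x; its centre is 55 mm above the table and, with the slide out, at x = -165 mm in the feeder's frame. Push it towards the feeder's +x; the space in front is free.
- stopper_slide (a joint): Travel of the sprung slide along its feeder's x, m: 0 = out (rest), 0.060 = fully home on its end stop, about 0.032 = caught by the stop pin. Spring 3 N at 0 to 8 N at 0.060, damping 12 N s/m; the pin adds about 2 N from 0.010 to 0.030. Past 0.036 the pin has dropped behind a tooth: let go, the slide returns only to the pin; let go earlier, it returns to 0. Once caught it cannot be drawn back.
- stopper_pin: Brass stop pin, 8 mm thick, with a black knob 18 mm across on the bridge of the feeder; it goes up and down by itself on a spring. Origin: its lower tip, 31 mm above the table when down (behind the tooth or at rest), up to 40 mm when it rides over the tooth.
- stopper: Cork bottle stopper, a head 31 mm across and 11 mm high with a narrower shank pointing up, 32 mm high in all, loose in the channel of the other feeder. Origin: centre of its underside.
- bottle_05: Full glass bottle with cap, 77 mm thick, 222 mm tall, standing loose on the table; a bystander. Origin: centre of its underside.
- batch_pad: Yellow note pad 148 x 108 x 11 mm lying loose on the left of the table; a bystander.
- marker: Marker pen 135 x 17 x 16 mm lying loose on the left of the table; a bystander.
- table_cap: Another black screw cap, 33 mm across, 19 mm high, lying loose on the table between the two push plates or nearer to the robot; a bystander. Origin: centre of its underside.
- side_cap: Another black screw cap of the same size lying loose on the table right of the feeders; a bystander.

How it is judged:
By the outcome, as a careful person would: the job done as asked, in the order asked, and still so for the second after the job is handed in, with the robot touching nothing.
It also fails if it takes over 32 s, if anything falls off the work surface, if the arm or the gripper's body presses on something with over 40 N, if the wrist force passes 120 N, or if a joint passes its speed limit or range.

## Working session

There is one attempt and no reset: what is moved stays moved. The work goes in short steps, Python scripts to look and compute and a shell command to move; the robot and the scene stay as the last step left them, time stands still between calls to the robot, and variables do not carry over. Pictures are saved under pics/ and viewed, and the job is handed in when it is done.

```bash
ls; mkdir -p pics; python3 - <<'E'
from cell import arm, eyes
import cv2
s=arm.observe(); print(s['clock'],s['position'],s['ee_rot'],s['force'],s['width'])
for n in ("scene","top","wrist"):
    d=eyes.get_image(n); cv2.imwrite(f"pics/{n}0.png",d["frame"])
E
```

```text
pics
0.0 [ 0.17178368 -0.60038797  0.22593473] [-3.10958696e+00 -4.36143443e-01  6.04661087e-04] [-0.40719757 -0.22271871 -0.81447278] 0.9978525830839181
```

View pics/scene0.png

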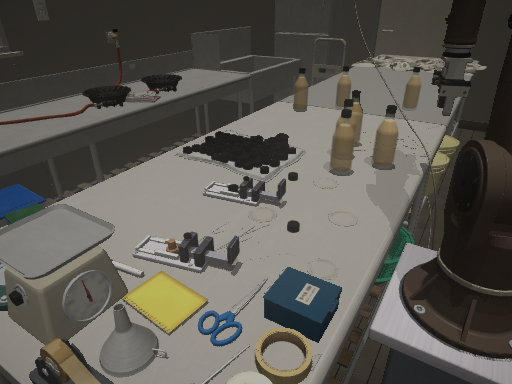

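View pics/top0.png

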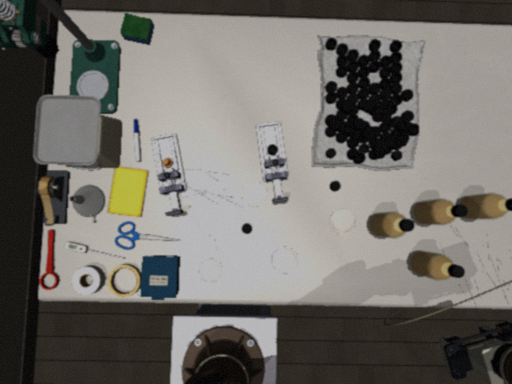

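The top view shows the black cap at about (272,149) in the right feeder, with its push plate near (280,199). The cork is at (168,162) in the left feeder. The loose cap is at (247,228). I'll zoom in to measure the right feeder.

```bash
cat > h.py <<'E'
import numpy as np, cv2
def ray(d,u,v):
    R,_=cv2.Rodrigues(np.array(d["rvec"],float)); t=np.array(d["tvec"],float).reshape(3)
    p=cv2.undistortPoints(np.array([[[u,v]]],float),np.array(d["intrinsics"],float),None)[0,0]
    return -R.T@t, R.T@np.array([p[0],p[1],1.])
def onz(d,u,v,z):
    c,r=ray(d,u,v); return c+r*(z-c[2])/r[2]
def proj(d,P):
    return cv2.projectPoints(np.array(P,float).reshape(-1,1,3),np.array(d["rvec"],float),np.array(d["tvec"],float),np.array(d["intrinsics"],float),None)[0].reshape(-1,2)
E
python3 - <<'E'
from cell import arm, eyes
from h import *
import pickle
D={n:eyes.get_image(n) for n in ("scene","top")}
pickle.dump(D,open("d.pkl","wb"))
t=D["top"]; print(ray(t,256,192)[0], ray(D["scene"],256,192)[0])
f=t["frame"][110:215,235:315]; cv2.imwrite("pics/top_z.png",cv2.resize(f,None,fx=5.6,fy=5.6,interpolation=cv2.INTER_CUBIC))
f=D["scene"]["frame"][165:240,190:310]; cv2.imwrite("pics/sc_z.png",cv2.resize(f,None,fx=6,fy=6,interpolation=cv2.INTER_CUBIC))
E
```

```text
[ 0.4415382  -0.06924882  1.13627413] [0.07540294 0.67798759 0.54971588]
```

View pics/top_z.png

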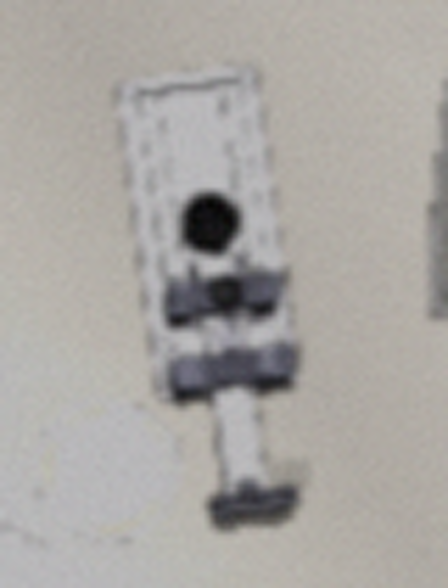

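View pics/sc_z.png

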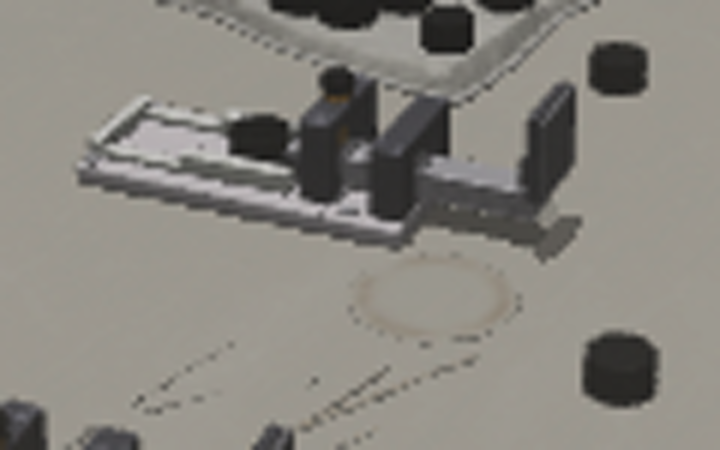

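The zoom confirms it: cap at (211,222), knob (228,293), plate top from (210,505) to (298,488) with its front edge about 25 lower. Next I'll convert these to positions and check the sizes.

```bash
python3 - <<'E'
from h import *
import pickle
D=pickle.load(open("d.pkl","rb")); t=D["top"]; s=D["scene"]
Z=lambda u,v,z: onz(t,235+(u+.5)/5.6-.5,110+(v+.5)/5.6-.5,z)
cap=Z(211,222,.031); knob=Z(228,291,.084)
print("cap",cap,"knob",knob)
fl,fr,bl=Z(120,84,.012),Z(253,68,.012),Z(160,398,.012)
print("base",fl,fr,bl,np.linalg.norm(fl-fr),np.linalg.norm(fl-bl))
pl=Z(215,525,.078); pr=Z(298,510,.078); print("plate front top edge",pl,pr,np.linalg.norm(pl-pr))
mid=(pl+pr)/2
print("cap-mid dist",np.linalg.norm((cap-mid)[:2]))
for a,b in((cap,mid),(knob,mid),(fl,bl)):
    d=a-b; print("yaw",np.arctan2(d[1],d[0]))
d=pl-pr; print("yaw edge",np.arctan2(-d[0],d[1]))
tc=onz(t,247,228,.019); print("table cap",tc)
# predict model & project in both
yaw=np.arctan2(*(cap-mid)[[1,0]])
for y in (yaw,):
    X=np.array([np.cos(y),np.sin(y)]);Y=np.array([-X[1],X[0]])
    o=cap[:2]*.5+.5*(mid[:2]+.165*X)
    print("origin",o,"yaw",y)
    P=[(-.165,a,b) for a in(-.023,.023) for b in(.032,.078)]+[(-.045,0,.085),(-.095,.04,.012),(-.095,-.04,.012),(.09,.04,.012),(.09,-.04,.012),(0,0,.031)]
    W=[np.r_[o+p[0]*X+p[1]*Y,p[2]] for p in P]
    for d,x0,y0,k,n in((t,235,110,5.6,"t"),(s,190,165,6,"s")):
        im=cv2.imread(f"pics/{'top_z' if n=='t' else 'sc_z'}.png")
        for q in proj(d,W):
            cv2.circle(im,(int((q[0]-x0+.5)*k),int((q[1]-y0+.5)*k)),4,(0,0,255),1)
        cv2.imwrite(f"pics/chk_{n}.png",im)
E
```

```text
cap [ 0.6668056  -0.13448572  0.031     ] knob [ 0.61937187 -0.14104581  0.084     ]
base [ 0.74867616 -0.08235009  0.012     ] [ 0.76018098 -0.15780093  0.012     ] [ 0.56992938 -0.10895421  0.012     ] 0.07632292730435589 0.18071577184183324
plate front top edge [ 0.49609298 -0.13694775  0.078     ] [ 0.50503311 -0.18046552  0.078     ] 0.04442660013696281
cap-mid dist 0.16799773412675661
yaw 0.144678254589145
yaw 0.14756851026278217
yaw 0.14775223500924473
yaw edge 0.202617420251653
table cap [ 0.42124798 -0.06211158  0.019     ]
origin [ 0.66532239 -0.13470182] yaw 0.144678254589145
```

View pics/chk_t.png

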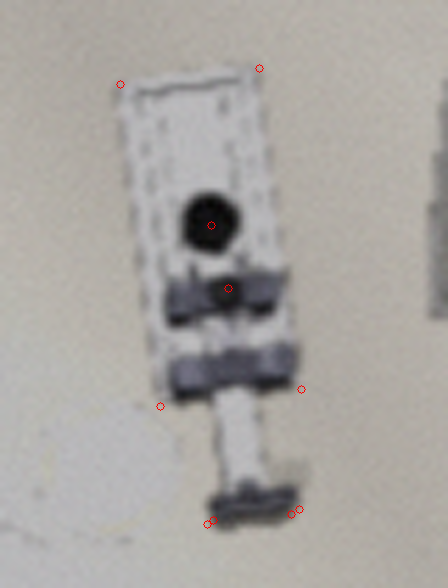

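View pics/chk_s.png

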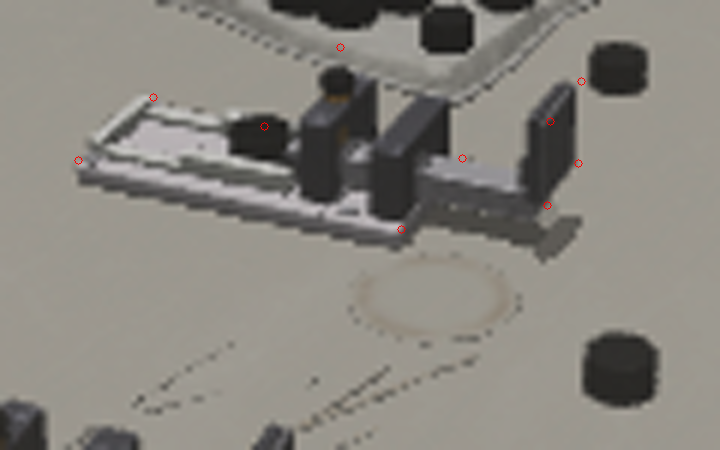

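The points agree: base 181 × 76 mm, plate 44 mm wide, and yaw about 0.146 from several pairs. Before I choose a route I'll check the obstacles near the start, the bottles and a wire.

```bash
python3 - <<'E'
from h import *
import pickle
D=pickle.load(open("d.pkl","rb")); t=D["top"]; s=D["scene"]
f=t["frame"][180:384,312:512]; a=cv2.resize(f,(390,400),interpolation=cv2.INTER_CUBIC)
f=s["frame"][0:200,312:512]; b=cv2.resize(f,(400,400),interpolation=cv2.INTER_CUBIC)
cv2.imwrite("pics/obs.png",np.hstack([a,b]))
for c in((405,225),(456,211),(508,205),(456,271)): print("top of bottle",onz(t,*c,.222))
for c in((372,224),(415,212),(465,207),(412,262)): print("base edge",onz(t,*c,0))
E
```

```text
top of bottle [ 0.4415879  -0.46541778  0.222     ]
top of bottle [ 0.48034211 -0.59794305  0.222     ]
top of bottle [ 0.49900418 -0.73410263  0.222     ]
top of bottle [ 0.32876981 -0.59402376  0.222     ]
base edge [ 0.44235612 -0.45637842  0.        ]
base edge [ 0.48347119 -0.59424195  0.        ]
base edge [ 0.50321551 -0.75575362  0.        ]
base edge [ 0.32644734 -0.58227275  0.        ]
```

View pics/obs.png

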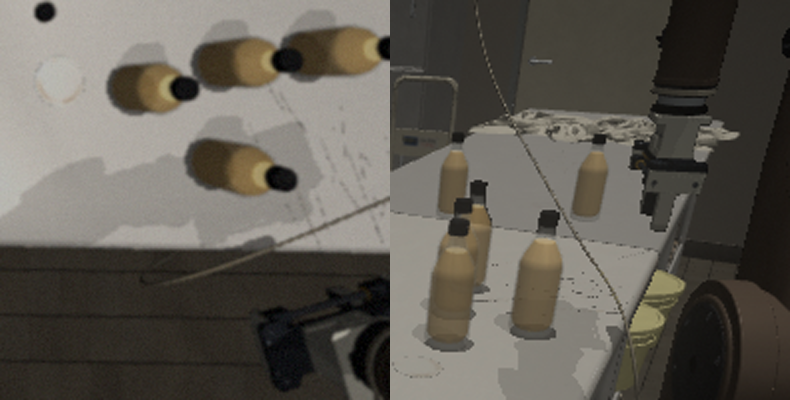

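View pics/wrist0.png

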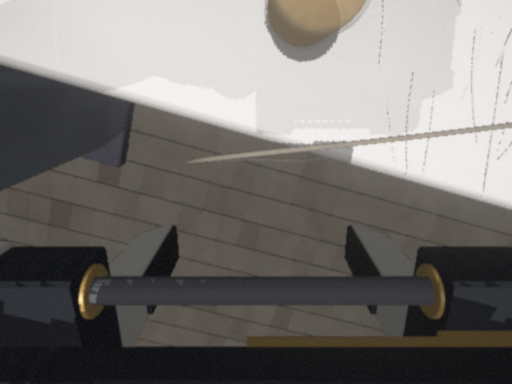

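A cord hangs near the path: top view from (385,322) to (512,280), scene view from (355,0) to (435,175). I'll triangulate it across the two views.

```bash
python3 - <<'E'
from h import *
import pickle
D=pickle.load(open("d.pkl","rb")); t=D["top"]; s=D["scene"]
# scene curve points from obs crop right half: px=312+(u-390)/2, py=v/2
obs=[(478,0),(487,45),(500,85),(525,140),(560,215),(590,260),(612,290),(630,325),(628,355)]
sc=np.array([(312+(u-390)/2,v/2) for u,v in obs])
k=np.linspace(0,len(sc)-1,400); sx=np.interp(k,range(len(sc)),sc[:,0]); sy=np.interp(k,range(len(sc)),sc[:,1])
tp=[(312+u*200/390,180+v*204/400) for u,v in((150,283),(185,275),(230,262),(275,244),(320,226),(360,210),(388,199))]
for u,v in tp:
    c1,r1=ray(t,u,v); best=None
    for a,b in zip(sx,sy):
        c2,r2=ray(s,a,b)
        A=np.stack([r1,-r2],1); l=np.linalg.lstsq(A,c2-c1,rcond=None)[0]
        p,q=c1+l[0]*r1,c2+l[1]*r2; e=np.linalg.norm(p-q)
        if best is None or e<best[0]: best=(e,(p+q)/2,(a,b))
    print(np.round([u,v],0),np.round(best[1],3),round(best[0],4),np.round(best[2]))
E
```

```text
[389. 324.] [ 0.152 -0.483  0.063] 0.0 [431. 171.]
[407. 320.] [ 0.173 -0.521  0.098] 0.0 [429. 156.]
[430. 314.] [ 0.19  -0.594  0.085] 0.0001 [426. 151.]
[453. 304.] [ 0.218 -0.659  0.09 ] 0.0001 [421. 143.]
[476. 295.] [ 0.244 -0.73   0.084] 0.0002 [417. 137.]
[497. 287.] [ 0.267 -0.796  0.078] 0.0002 [414. 132.]
[511. 281.] [ 0.283 -0.842  0.074] 0.0004 [412. 129.]
```

The cord sits at about z 0.06–0.10, below the tool, so lifting first is safe. I'll raise the arm, shut the fingers and travel above bottle height.

```bash
python3 -m inch '[[[1,0,0,-40,0],[1,0,0,-40,0],[1,0,0,0,0],[1,20,-17,0,0],[1,38,-32,0,0],[1,38,-32,0,0],[1,38,-32,0,0],[1,38,-32,0,0],[1,38,-32,0,0],[1,38,-32,0,0],[1,20,-17,0,0],[1,0,0,0,0]]]' 10
```

```text
clock: 1.45
position: [0.3692, -0.3022, 0.3038]
ee_rot: [-3.108, -0.432, 0.005]
force: [-0.0, -0.2, 0.6]
width: 0.023
```

```bash
python3 -m inch '[[[1,25,-22,0,0],[1,36,-32,0,0],[1,36,-32,0,0],[1,25,-22,0,0],[1,0,0,0,0],[1,0,0,0,4],[1,0,0,0,3.5],[1,0,0,0,0]]]'
cat > w.py <<'E'
from cell import arm
from h import *
s=arm.observe(); R,_=cv2.Rodrigues(np.array(s["ee_rot"])); p=np.array(s["position"])
y=.146; o=np.array([.6653,-.1347]); X=np.array([np.cos(y),np.sin(y)]);Y=np.array([-X[1],X[0]])
print("clk",s["clock"],"pos",p.round(4),"yaw tool",np.arctan2(R[1,0],R[0,0]).round(4),"z",R[:,2].round(3))
print("feeder x,y mm",(1e3*(p[:2]-o)@X).round(1),(1e3*(p[:2]-o)@Y).round(1),"F",np.round(s["force"],2),"w",s["width"])
E
python3 w.py
python3 - <<'E'
from cell import eyes
import cv2,pickle
d=eyes.get_image("wrist"); cv2.imwrite("pics/w1.png",d["frame"]); pickle.dump(d,open("w1.pkl","wb"))
E
```

```text
clock: 2.25
position: [0.4571, -0.1661, 0.3005]
ee_rot: [-3.132, -0.211, 0.011]
force: [-0.2, -0.4, -1.2]
width: 0.006
clk 2.25 pos [ 0.4571 -0.1661  0.3005] yaw tool 0.1348 z [-0.007  0.002 -1.   ]
feeder x,y mm -210.5 -0.8 F [-0.18 -0.41 -1.16] w 0.006392134601782172
```

View pics/w1.png

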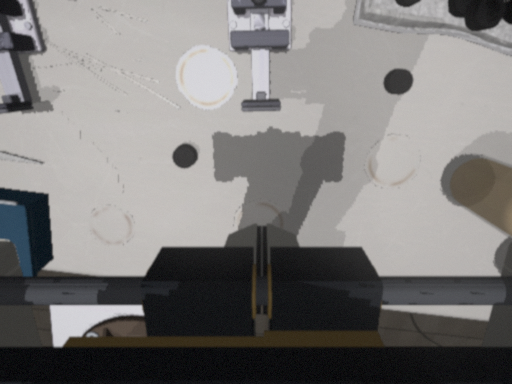

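The wrist view shows the plate at (242–280, 104) directly ahead of the closed fingertips (263,235). I'll cross-check the plate position with this view.

```bash
python3 - <<'E'
from cell import arm
from h import *
import pickle
d=pickle.load(open("w1.pkl","rb")); s=arm.observe()
R,_=cv2.Rodrigues(np.array(s["ee_rot"])); T=np.eye(4);T[:3,:3]=R;T[:3,3]=s["position"]
M=T@np.array(d["T_tool_cam"]); K=np.array(d["intrinsics"])
def wz(u,v,z):
    r=M[:3,:3]@np.linalg.inv(K)@np.array([u,v,1.]); c=M[:3,3]; return c+r*(z-c[2])/r[2]
f=d["frame"][0:125,215:310]; cv2.imwrite("pics/w1z.png",cv2.resize(f,None,fx=4.8,fy=4.8,interpolation=cv2.INTER_CUBIC))
y=.146; o=np.array([.6653,-.1347]); X=np.array([np.cos(y),np.sin(y)]);Y=np.array([-X[1],X[0]])
for n,u,v,z in(("plate topL",243,101,.078),("topR",280,99,.078),("plate front L",243,110,.078),("front R",280,108,.078),("bearing L",232,40,.052),("bearing R",289,38,.052)):
    p=wz(u,v,z); print(n,p.round(4),(1e3*(p[:2]-o)@X).round(1),(1e3*(p[:2]-o)@Y).round(1))
E
```

```text
plate topL [ 0.5121 -0.1359  0.078 ] -151.7 21.1
topR [ 0.52   -0.1774  0.078 ] -149.9 -21.1
plate front L [ 0.5021 -0.137   0.078 ] -161.8 21.4
front R [ 0.5101 -0.1789  0.078 ] -159.9 -21.2
bearing L [ 0.5762 -0.114   0.052 ] -85.1 33.4
bearing R [ 0.5872 -0.1788  0.052 ] -83.7 -32.3
```

View pics/w1z.png

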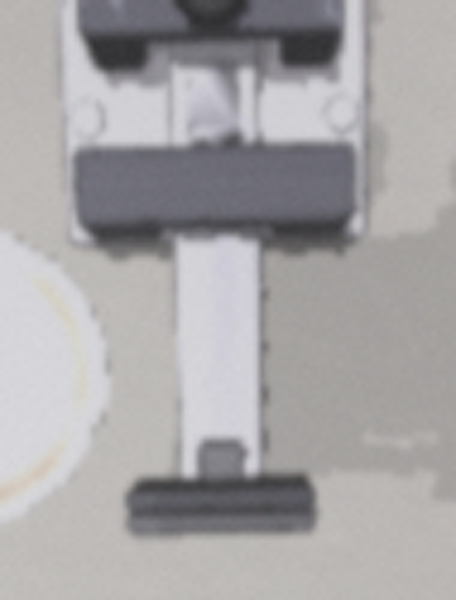

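The wrist view agrees: the plate is centred within 1 mm and its face is at x about -162. Now I'll go down in front of it.

```bash
python3 -m inch '[[[1,0,0,25,-0.6],[1,0,0,45,0],[1,0,0,45,0],[1,0,0,45,0],[1,0,0,45,0],[1,0,0,30,0],[1,0,0,10,0],[1,0,0,0,0]]]'; python3 w.py
```

```text
clock: 3.1
position: [0.4555, -0.1746, 0.0494]
ee_rot: [3.13, 0.239, -0.002]
force: [-0.8, -0.4, 0.5]
width: 0.007
clk 3.1 pos [ 0.4555 -0.1746  0.0494] yaw tool 0.1526 z [-0.001 -0.002 -1.   ]
feeder x,y mm -213.4 -9.0 F [-0.75 -0.41  0.54] w 0.007157657001585133
```

```bash
python3 -m inch '[[[1,0,-9,3,0.3],[1,0,0,0,0],[1,15,0,0,0],[1,0,0,0,0]]]'; python3 w.py
python3 - <<'E'
from cell import eyes
import cv2,pickle
d=eyes.get_image("wrist"); cv2.imwrite("pics/w2.png",d["frame"])
d=eyes.get_image("scene"); cv2.imwrite("pics/s2.png",cv2.resize(d["frame"][130:240,180:340],None,fx=4,fy=4,interpolation=cv2.INTER_CUBIC))
E
```

```text
clock: 3.5
position: [0.4721, -0.164, 0.0511]
ee_rot: [3.128, 0.231, 0.009]
force: [0.5, -1.1, 0.2]
width: 0.01
clk 3.5 pos [ 0.4721 -0.164   0.0511] yaw tool 0.1474 z [ 0.006 -0.005 -1.   ]
feeder x,y mm -195.4 -0.8 F [ 0.46 -1.14  0.22] w 0.00975449892098931
```

View pics/w2.png

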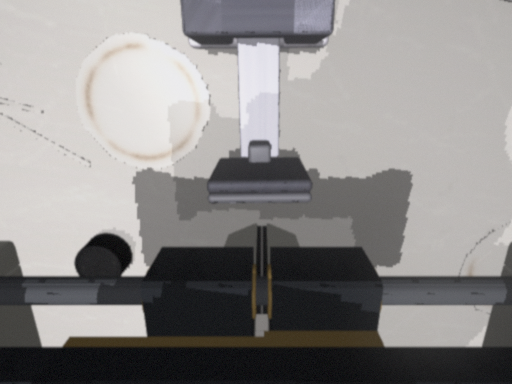

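View pics/s2.png

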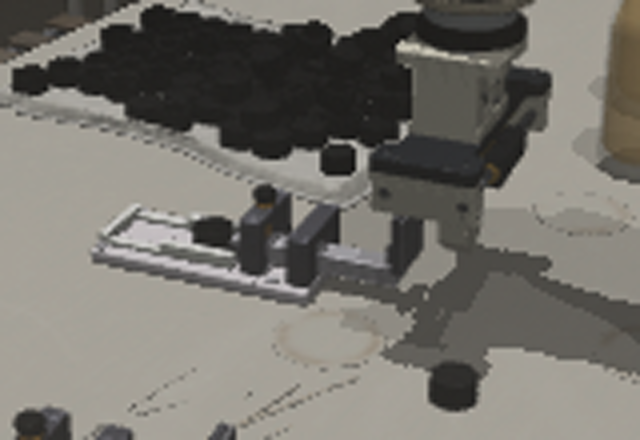

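Fingertips are centred and about 20 mm short of the plate. I'll lower them slightly, then advance to contact and push.

```bash
python3 -m inch '[[[1,3,0,5,0],[1,8,0,0,0],[1,8,0,0,0],[1,8,0,0,0],[1,8,0,0,0],[1,8,0,0,0]]]'; python3 w.py
```

```text
clock: 4.2
position: [0.5103, -0.159, 0.0453]
ee_rot: [3.128, 0.227, -0.007]
force: [-9.9, -1.7, 7.5]
width: 0.004
clk 4.2 pos [ 0.5103 -0.159   0.0453] yaw tool 0.1447 z [-0.004 -0.006 -1.   ]
feeder x,y mm -156.9 -1.5 F [-9.94 -1.71  7.52] w 0.003829717771060642
```

Contact made, with about 10 N of push. Carrying on towards the end stop.

```bash
python3 -m inch '[[[1,9,-1,0,0],[1,9,0,0,0],[1,9,0,0,0],[1,9,0,0,0]]]'; python3 w.py; python3 -m inch '[[[1,5,0,0,0],[1,5,0,0,0]]]'; python3 w.py
```

```text
clock: 4.6
position: [0.5411, -0.1538, 0.0434]
ee_rot: [3.128, 0.225, -0.03]
force: [-8.6, -0.1, 6.5]
width: 0.009
clk 4.6 pos [ 0.5411 -0.1538  0.0434] yaw tool 0.1433 z [-0.019 -0.007 -1.   ]
feeder x,y mm -125.6 -0.8 F [-8.59 -0.15  6.45] w 0.009459216891432691
clock: 4.8
position: [0.5491, -0.1525, 0.0425]
ee_rot: [3.128, 0.224, -0.041]
force: [-8.7, -0.8, 5.7]
width: 0.007
clk 4.8 pos [ 0.5491 -0.1525  0.0425] yaw tool 0.1432 z [-0.025 -0.008 -1.   ]
feeder x,y mm -117.6 -0.7 F [-8.73 -0.76  5.74] w 0.006617299911424001
```

```bash
python3 -m inch '[[[1,5,0,0,0],[1,5,0,0,0],[1,5,0,0,0]]]'; python3 w.py; 
python3 - <<'E'
from cell import eyes
import cv2,pickle
d=eyes.get_image("wrist"); cv2.imwrite("pics/w3.png",d["frame"])
d=eyes.get_image("scene"); cv2.imwrite("pics/s3.png",cv2.resize(d["frame"][130:240,180:340],None,fx=4,fy=4,interpolation=cv2.INTER_CUBIC))
E
```

```text
clock: 5.1
position: [0.5511, -0.152, 0.0404]
ee_rot: [3.127, 0.221, -0.084]
force: [-20.8, -0.4, 18.1]
width: 0.007
clk 5.1 pos [ 0.5511 -0.152   0.0404] yaw tool 0.1413 z [-0.053 -0.01  -0.999]
feeder x,y mm -115.5 -0.5 F [-20.84  -0.41  18.08] w 0.006820864672217226
```

View pics/w3.png

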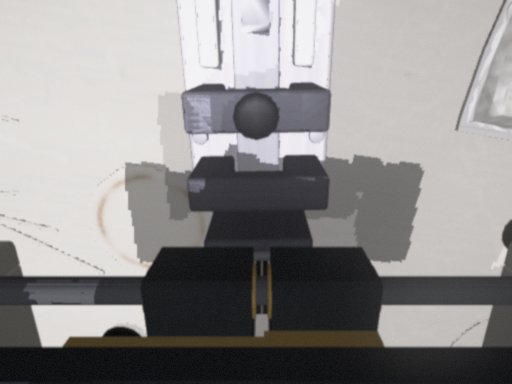

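View pics/s3.png

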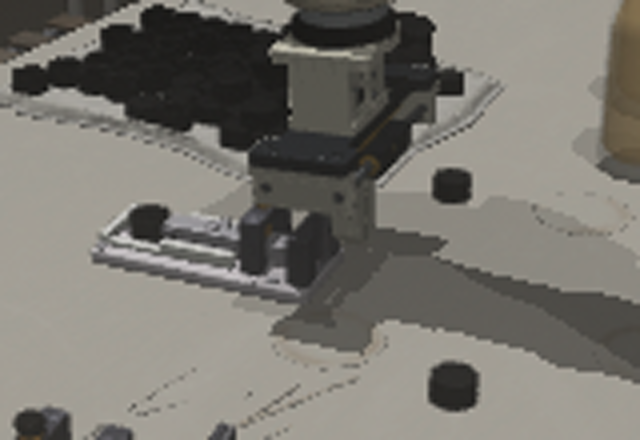

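It has stalled on the end stop: TCP x -115.5, force 21 N against the 8 N spring, which matches 60 mm of travel. The cap, at (150,222) in the scene crop, is on the pad. I'll let go by backing straight out.

```bash
python3 -m inch '[[[1,-8,0,0,0],[1,-10,0,0,0],[1,-15,0,0,0],[1,-20,0,0,0],[1,-25,0,0,0],[1,-25,0,0,0],[1,-20,0,0,0],[1,0,0,0,0]]]'; python3 w.py; 
python3 - <<'E'
from cell import eyes
import cv2,pickle
d=eyes.get_image("wrist"); cv2.imwrite("pics/w4.png",d["frame"])
d=eyes.get_image("scene"); cv2.imwrite("pics/s4.png",cv2.resize(d["frame"][130:240,180:340],None,fx=4,fy=4,interpolation=cv2.INTER_CUBIC))
E
```

```text
clock: 6.0
position: [0.4264, -0.1699, 0.0461]
ee_rot: [3.126, 0.222, -0.093]
force: [-0.2, -0.3, 0.1]
width: 0.006
clk 6.0 pos [ 0.4264 -0.1699  0.0461] yaw tool 0.1417 z [-0.059 -0.01  -0.998]
feeder x,y mm -241.5 -0.0 F [-0.18 -0.33  0.09] w 0.00649719503435144
```

View pics/w4.png

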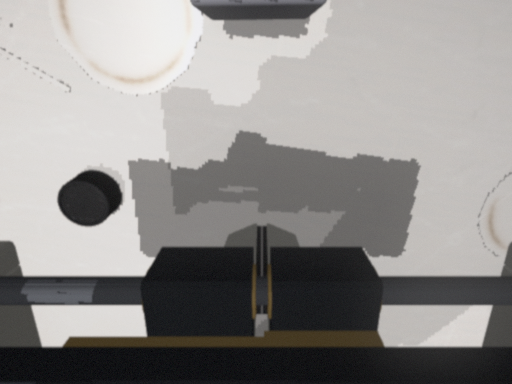

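View pics/s4.png

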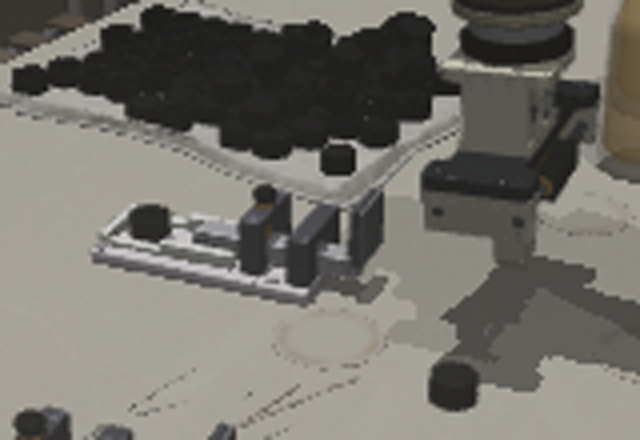

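The force is back to zero, the plate stands at mid position and the cap is on the pad. I'll check the numbers from the top view.

```bash
python3 - <<'E'
from cell import eyes
from h import *
d=eyes.get_image("top"); f=d["frame"][110:215,235:315]; cv2.imwrite("pics/t5.png",cv2.resize(f,None,fx=5.6,fy=5.6,interpolation=cv2.INTER_CUBIC))
y=.146; o=np.array([.6653,-.1347]); X=np.array([np.cos(y),np.sin(y)]);Y=np.array([-X[1],X[0]])
g=cv2.cvtColor(d["frame"],cv2.COLOR_BGR2GRAY); m=(g<45).astype(np.uint8); n,l,st,c=cv2.connectedComponentsWithStats(m)
for i in range(1,n):
    if 235<c[i][0]<315 and 110<c[i][1]<240 and st[i,4]>8:
        p=onz(d,*c[i],.031); print(c[i].round(1),st[i,4],(1e3*(p[:2]-o)@X).round(1),(1e3*(p[:2]-o)@Y).round(1))
E
```

```text
[269.6 132. ] 61 56.8 1.5
[275.5 162.3] 15 -40.3 -4.7
[246.9 228.1] 59 -231.1 107.6
```

View pics/t5.png

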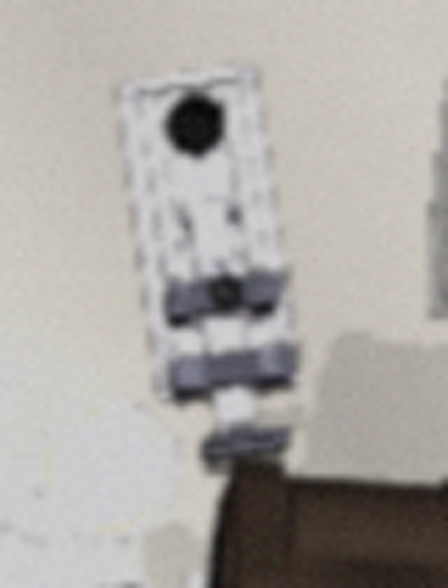

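The cap is at feeder x 56.8 mm, so it shifted about 57 mm. The plate's top edge moved about 11 px, or roughly 31 mm, so the slide is caught on the pin. The table cap hasn't moved, at (247,228).

```bash
python3 -c "
from cell import workorder,arm
print(workorder.sign_off()); print(arm.observe()['clock'])"
```

```text
the job is handed in; nothing more can be done
None
the job is handed in; nothing more can be done
```

The black cap's feeder, the right-hand one, is done. With the closed fingertips I pressed only the front of its push plate until the slide hit its end stop. I then backed straight out, and the job was handed in at about 6 s.

**Final checks:**
- **Stroke:** the tool stalled at 21 N, where 60 mm of travel should end.
- **Cap:** it sits on the pick-up pad, about 57 mm along the feeder.
- **Slide:** the plate came back to about 31 mm of travel and stayed there in the pictures, so the stop pin has caught it. That figure is a rough reading from the top view.
- **Robot:** about 75 mm clear of the plate when I handed in, with the force reading near zero.
- **Surroundings:** the loose cap between the plates is at the same place in the image as before. I didn't measure the cork's feeder or the other bystanders again, but the arm stayed clear of them.

**One oddity:** during the push there was an upward force of up to 18 N as the tool sank about 5 mm and tilted about 3°. I put this down to the fingertips sliding slightly down the plate face. I saw no contact with anything else.

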